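# Stack plywood corner brackets head to tail in the corner stop

### The arm

A 7-joint arm with a two-finger parallel gripper is mounted at the origin on the work surface. World frame = base frame: x ahead of the robot, y to its left, z up, the work surface at z = 0. Lengths are in mm, angles in rad, forces in N, time in s.
With the tool pointing down it reaches from about 350 to 900 mm from the base axis. Payload 19.9 kg.
Tool frame: the origin (TCP) lies between the finger pads; the fingertips stand 17 mm ahead of it and the grasp point (between the pads) lies 2 mm behind it (robot.finger_overhang is the z of the fingertips in the tool frame, in mm); z points along the fingers, y is the line along which they close (so a half turn about z gives the same grasp; the last joint's range is limited). The gripper opens to 94 mm and grips with 3 to 60 N. Pads are 16 mm wide; open, the fingers measure 119 mm over their backs; the gripper's body (75 mm by 177 mm) begins 78 mm behind the grasp point.
Start: joints at [-1.29, 0.417, -0.01, 1.614, 0.005, 1.111, -0.053], TCP at [197.661, 592.9, 222.425] pointing down, gripper open.
Joint ranges: [-2.81, 2.81], [-0.39, 2.02], [-1.27, 1.25], [0.06, 2.57], [-1.19, 4.33], [0.19, 2], [-2.82, 2.82]. Speed limits (rad/s): [1.89, 1.89, 2.39, 2.39, 3.01, 3.01, 3.01].

### API

Orientations are given as [roll, pitch, yaw] about the fixed x, y, z axes, in that order (R = Rz(yaw) Ry(pitch) Rx(roll)).
In Python, from bench import robot, viewer, job gives the robot as it stands.
- The arm moves only by the tool play_rows, never from a script. Its argument "moves" is a list of rows, each an object with "hand": the closure, from 0 (fully open) to 1 (shut); "slide": the shift along the tool's x, y, z scaled (see below), a list of three; "yaw": the turn about the tool's z scaled (see below). In form: [{"hand": hand, "slide": [x, y, z], "yaw": yaw}, ...]. A call has 1 to 20 rows; each row shifts and turns the commanded pose from where the row before left it, along the tool's axes as they then stand; what a row does not reach is not made up. The controller multiplies each number of a shift by 2 cm and each number of a turn by 0.12 rad. A row lasts 1/12 s, in which the tool goes at most 41.7 mm and 7.16 degrees, less where a joint would pass 70% of its speed; a pose out of reach is approached as far as the arm can. A call with a number of a shift or a turn outside -1 to 1 is refused whole. A call with a gripper value outside its range is refused whole. The fingers move at their own pace and stop on an object; "grip_force" is the grip in N (left out, the last holds). Time passes only in rows, so rows that do not move let the fingers close. It gives the time, the measured TCP pose, the force, the opening and the grip force at its end, in the units of the state.
- robot.observe(): the state, without advancing time (a new reading comes with each control period).
- viewer.snapshot(name): name is "scene" or "top"; returns (picture, depth): 384x512x3 uint8, red, green, blue; 384x512 float32, mm along the optical axis (not along the pixel's ray), 0 where there is no reading.
- viewer.camera_info(name): a dict with "K" (3x3 intrinsics, pixels), "R" (3x3) and "t" (3): a world point X has camera coordinates R X + t. Camera axes: x right, y down, z forward; pixel columns grow to the right and rows downward; lengths in mm; the calibration is good to about 2 mm. A picture is of the moment at which its call begins. camera_info takes no time and is no camera call.
- job.finish_job(): hands the job in; it is judged then, once.
The state is a dict: "clock": time; "joint_positions": joint angles; "qvel": joint speeds; "joint_efforts": joint torques, N m; "ee_pos": TCP position; "ee_rot": TCP orientation; "wrist_force": force on the tool from outside, world axes, zero at the start; "torque": the same for the moment, N m; "opening": finger opening in mm; "grasp_force": force on a finger pad.
Only numpy, scipy, OpenCV 4.12 (cv2) and the standard library are available. Lean on these libraries where they do the work, as an engineer would, in place of code of your own. Each camera call takes 0.05 s, during which the arm holds its last target. There are 200 camera calls.

### The job

Finish the pile of plywood corner brackets in the corner stop: lay the two loose ones flat on the bracket already there, each turned half round from the one below so that every heel block comes up in the open corner of the next and the pile stays level. Push each bracket gently home against both aluminium fences, so that the finished pile of three is flush and square, and leave the other things on the bench where they are.

Things in the scene. Friction and masses are not known exactly. Their poses are not given: they have to be found in the camera images.
- stop_seat (a point): (All sizes in mm.) Corner stop, a dark board fixed to the bench with two bright fences. This point, on the board's top (12 above the bench), is where a squared-up bracket's outline centre belongs. x points to one fence (inner face at x = +65), y to the other (inner face at y = +65); the -x and -y sides are open. z up. Board: -80..+100 in x and y.
- fences: The stop's two aluminium fences, one rigid piece, 18 thick, 50 high above the board; inner faces run from -62 to +53 along the other axis, leaving a small sawdust gap in the corner. Origin and axes as stop_seat. They do not yield.
- first_mid (a point): Centre of the 130 x 130 outline of a flat L-shaped plywood bracket, half-way up the 15 thick plywood (it lies in air, just off the inner corner). z up. One leg spans x 10..65, y -65..65, the other x -65..65, y 10..65: heel at +x +y, outer edges at x = 65 and y = 65. Already in the stop, squared up on the board, heel in the fence corner.
- first_heel (a point): Centre of the top of that bracket's heel block: 42.5, 42.5 from the outline centre, 27 above the underside.
- first: (Sizes in mm.) Plywood corner bracket: flat L, two legs 55 wide and 130 long outside, 15 thick, about 0.1 kg, balance point at x = y = 15. On the heel a dark block 25 x 25, 12 tall, spans x and y 30..55. Lies block up. Origin and axes as its _mid point, but on the underside.
- loose_1_mid (a point): Centre of the 130 x 130 outline of a flat L-shaped plywood bracket, half-way up the 15 thick plywood (it lies in air, just off the inner corner). z up. One leg spans x 10..65, y -65..65, the other x -65..65, y 10..65: heel at +x +y, outer edges at x = 65 and y = 65. Lies loose on the bench, turned anyhow.
- loose_1_heel (a point): Centre of the top of that bracket's heel block: 42.5, 42.5 from the outline centre, 27 above the underside.
- loose_1: (Sizes in mm.) Plywood corner bracket: flat L, two legs 55 wide and 130 long outside, 15 thick, about 0.1 kg, balance point at x = y = 15. On the heel a dark block 25 x 25, 12 tall, spans x and y 30..55. Lies block up. Origin and axes as its _mid point, but on the underside.
- loose_2_mid (a point): Centre of the 130 x 130 outline of a flat L-shaped plywood bracket, half-way up the 15 thick plywood (it lies in air, just off the inner corner). z up. One leg spans x 10..65, y -65..65, the other x -65..65, y 10..65: heel at +x +y, outer edges at x = 65 and y = 65. Lies loose on the bench, turned anyhow.
- loose_2_heel (a point): Centre of the top of that bracket's heel block: 42.5, 42.5 from the outline centre, 27 above the underside.
- loose_2: (Sizes in mm.) Plywood corner bracket: flat L, two legs 55 wide and 130 long outside, 15 thick, about 0.1 kg, balance point at x = y = 15. On the heel a dark block 25 x 25, 12 tall, spans x and y 30..55. Lies block up. Origin and axes as its _mid point, but on the underside.
- tape_measure: Yellow tape measure standing on edge, 80 x 40 x 64 high; bystander, leave alone. Origin at the underside.
- try_square: Try square with dark wooden stock and steel blade, 110 x 165, 16 high, lying flat; bystander, leave alone. Origin at the underside.
- glue_jar: White glue jar with orange cap, 70 across, 85 high, upright; bystander, leave alone. Origin at the underside.
- screw_tray: Red tray of brass screws, 110 x 80 x 35; bystander, leave alone. Origin at the underside.
- screwdriver: Red-handled screwdriver, 200 long, lying; bystander, leave alone. Origin at the underside.
- sanding_block: Cork sanding block, 70 x 110 x 28; bystander, leave alone. Origin at the underside.
- f_clamp: Red F-clamp lying flat, 300 long, about 30 high; bystander, leave alone. Origin at the underside.
- cordless_drill: Cordless drill standing upright on its battery, about 210 high; bystander, leave alone. Origin at the underside.
Not all that is in view belongs to the job. Leave any blue look-alike of the loose_1 alone.

How it is judged:
By the outcome, as a careful person would: the job done as asked, in the order asked, and still so for the second after the job is handed in, with the robot touching nothing.
It also fails if it takes over 72 s, if anything falls off the work surface, if the arm or the gripper's body presses on something with over 40 N, if the wrist force passes 120 N, or if a joint passes its speed limit or range.

## Working session

There is one attempt and no reset: what is moved stays moved. The work goes in short steps, Python scripts to look and compute and a tool call to move; the robot and the scene stay as the last step left them, time stands still between calls to the robot, and variables do not carry over. Pictures are saved under pics/ and viewed, at most 10 in all, crops included, and the job is handed in when it is done.

Besides the shell and the picture viewer there is one more tool, called after "Emit:" in YAML: its name, and indented under it one key for each argument. play_rows: Moves the arm, as the interface text tells. Shifts and turns lie within -1 to 1; 1 stands for 2 cm of shift or 0.12 rad of turn. Its arguments: {"type":"object","properties":{"moves":{"type":"array","items":{"type":"object","properties":{"hand":{"type":"number"},"slide":{"type":"array","items":{"type":"number","minimum":-1,"maximum":1}},"yaw":{"type":"number","minimum":-1,"maximum":1}}}},"grip_force":{"type":"number"}},"required":["moves"]}

```bash
mkdir -p pics; ls
python3 - <<'E'
from bench import robot,viewer
import cv2,numpy as np
for n in("scene","top"):
    p,d=viewer.snapshot(n); np.savez(f"{n}0.npz",p=p,d=d); cv2.imwrite(f"pics/{n}0.png",cv2.resize(p[:,:,::-1],(800,600)))
    c=viewer.camera_info(n);print(n,c["K"],c["R"],c["t"])
print(robot.observe())
E
```

```text
pics
scene [[403.44155789   0.         251.97798583]
 [  0.         403.44155789 194.38707477]
 [  0.           0.           1.        ]] [[-0.72587274  0.68767009  0.0147856 ]
 [ 0.41046407  0.45031564 -0.79292816]
 [-0.55193116 -0.56949598 -0.60913571]] [ 363.19771584 -171.89921146 1476.48439307]
top [[358.47913476   0.         253.52173992]
 [  0.         358.47913476 184.69396842]
 [  0.           0.           1.        ]] [[-0.00564465 -0.99992717  0.01066757]
 [-0.99433415  0.00448004 -0.10620513]
 [ 0.1061496  -0.01120662 -0.99428702]] [  17.69086981  557.28053908 1251.80792214]
{'clock': 0.1, 'joint_positions': array([-1.29049549,  0.41790126, -0.0103439 ,  1.6140908 ,  0.00466646,
        1.11068793, -0.05296997]), 'qvel': array([ 0.00030208, -0.00246879, -0.00039285, -0.00277808, -0.00036558,
        0.00013164,  0.00011734]), 'joint_efforts': array([ 1.78288254e-03, -8.52590060e+01,  6.40357733e-01, -4.26696181e+01,
       -4.87760443e-02,  1.64108915e-02,  4.83606379e-05]), 'ee_pos': array([197.55110694, 592.63264897, 221.90550017]), 'ee_rot': array([-3.14053003e+00,  3.73336712e-05,  2.81985224e+00]), 'wrist_force': array([ 0.02756159, -0.59248715,  0.63910616]), 'torque': array([ 0.00067166, -0.01910667,  0.04565625]), 'grasp_force': 0.0, 'opening': 93.57729911616948}
```

View pics/top0.png

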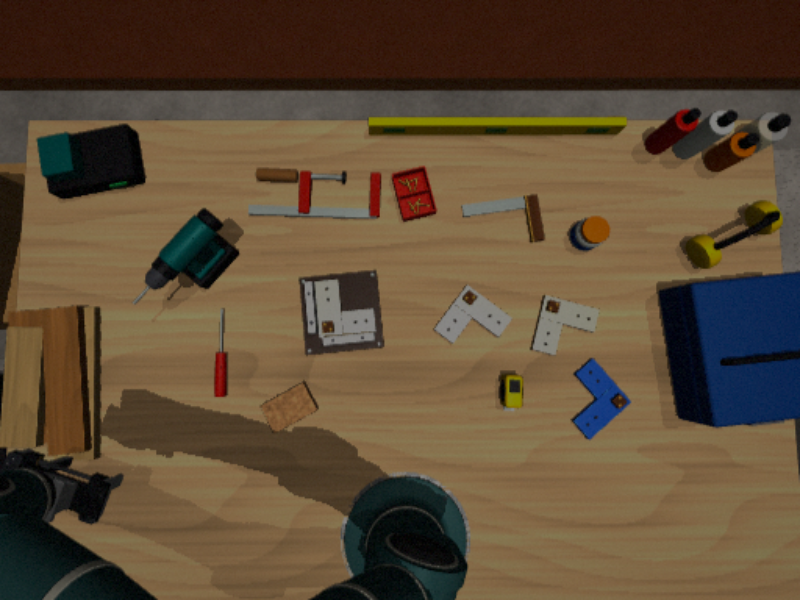

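View pics/scene0.png

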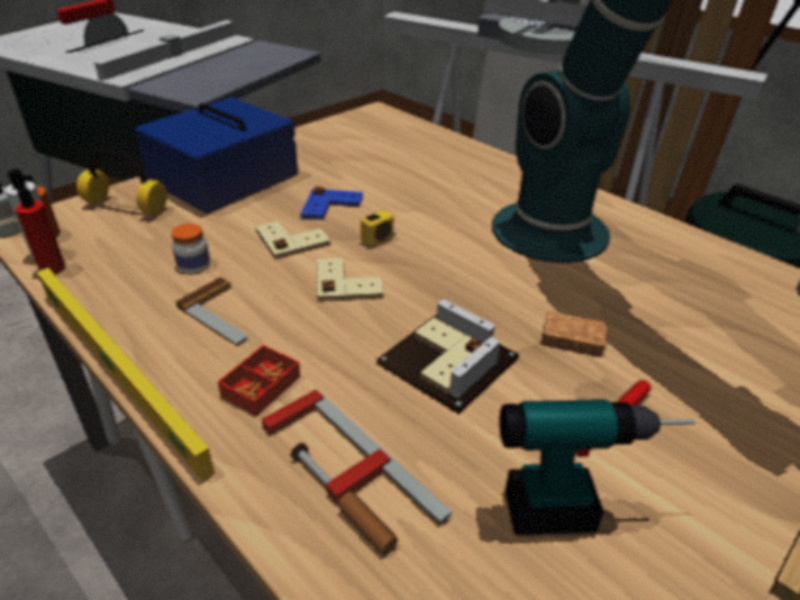

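The top view (800x600 scale) shows the stop at about (340,313), with its fences to the left (+y) and bottom (-x). The white loose brackets are near (472,315) and (565,325), their heel blocks at (469,297) and (553,307). The scene view agrees.

```bash
cat > vis.py <<'E'
import numpy as np,cv2
from scipy.optimize import minimize
from bench import viewer
def cam(n): c=viewer.camera_info(n); return c["K"],c["R"],c["t"]
def proj(X,n="top"):
    K,R,t=cam(n); c=X@R.T+t; p=c@K.T; return p[:,:2]/p[:,2:]
def back(uv,z,n="top"):
    K,R,t=cam(n); C=-R.T@t
    d=np.c_[uv,np.ones(len(uv))]@np.linalg.inv(K).T@R
    return C+d*((z-C[2])/d[:,2])[:,None]
def inL(P,m=0):
    x,y=P.T; o=(abs(x)<65+m)&(abs(y)<65+m); return o&~((x<10-m)&(y<10-m))
g=np.stack(np.meshgrid(*[np.arange(-85,86,2.)]*2),-1).reshape(-1,2)
def pts(p,z,q):
    c,s=np.cos(p[2]),np.sin(p[2]); w=q@np.array([[c,s],[-s,c]])+p[:2]
    return np.c_[w,np.full(len(w),z)]
def samp(im,uv): return cv2.remap(im,uv[:,0].astype(np.float32),uv[:,1].astype(np.float32),cv2.INTER_LINEAR).ravel()
def fitL(mask,p0,z,q=g,sign=None):
    m=cv2.GaussianBlur(mask.astype(np.float32),(0,0),.8)
    if sign is None: sign=np.where(inL(q),1.,-1.)
    f=lambda p:-np.sum(sign*samp(m,proj(pts(p,z,q))))
    best=min((minimize(f,[p0[0],p0[1],p0[2]],method="Nelder-Mead",options=dict(initial_simplex=[np.array(p0)+d for d in([0,0,0],[8,0,0],[0,8,0],[0,0,.15])],xatol=.01,fatol=.01)) for p0 in p0),key=lambda r:r.fun)
    return best.x,-best.fun/(sign>0).sum()
E
python3 - <<'E'
from vis import *
z=np.load("top0.npz");p,d=z["p"],z["d"]
hsv=cv2.cvtColor(p,cv2.COLOR_RGB2HSV)
for nm,(u,v) in dict(A=(472,315),B=(565,325)).items():
    u,v=u*.64,v*.64
    m=np.zeros(p.shape[:2],bool); r=(slice(int(v)-32,int(v)+32),slice(int(u)-32,int(u)+32))
    white=(hsv[...,1]<70)&(hsv[...,2]>110)
    blk=(hsv[...,2]<110)
    cc=cv2.connectedComponents((white).astype(np.uint8))[1]
    lab=np.bincount(cc[r][cc[r]>0]).argmax(); m=cc==lab
    m=cv2.morphologyEx(m.astype(np.uint8),cv2.MORPH_CLOSE,np.ones((7,7)))>0
    ys,xs=np.nonzero(m); c=back(np.array([[xs.mean(),ys.mean()]]),15)[0]
    bp={'A':(469,297),'B':(553,307)}[nm]; b=back(np.array([bp])*.64,27)[0]
    a=np.arctan2(*(b-c)[1::-1])-np.pi/4
    f=fitL(m,[[c[0]-15*np.cos(a)+15*np.sin(a),c[1]-15*np.sin(a)-15*np.cos(a),a]],15)
    x=f[0]; h=pts(x,27,np.array([[42.5,42.5]]))
    print(nm,m.sum(),f,np.degrees(x[2]),"heel",h,"pix",proj(h)/.64)
# board
wood=(hsv[...,1]>75)&(hsv[...,2]>90)
m=~wood; r=np.zeros_like(m); r[160:240,178:258]=1; m&=r
n,cc,st,_=cv2.connectedComponentsWithStats(m.astype(np.uint8)); l=st[1:,4].argmax()+1
m=cc==l; ys,xs=np.nonzero(m); w=back(np.c_[xs,ys].astype(float),12)[:,:2]
rect=cv2.minAreaRect(w.astype(np.float32)); print(m.sum(),rect)
q=np.stack(np.meshgrid(*[np.arange(-110,111,2.)]*2),-1).reshape(-1,2); sg=np.where((abs(q)<90).all(1),1.,-1.)
# board x axis ~ world +y
f=fitL(cv2.morphologyEx(m.astype(np.uint8),cv2.MORPH_CLOSE,np.ones((9,9))),[[rect[0][0],rect[0][1],np.pi/2+.05]],12,q,sg)
x=f[0]; print(f,np.degrees(x[2]),"seat",pts(x,12,np.array([[-10,-10.]])))
s=pts(x,12,np.array([[-10,-10.]]))[0]
P=[s[0],s[1],x[2]]
print("first heel pix",proj(pts(P,39,np.array([[42.5,42.5]])))/.64, "expect ~328,327")
big=cv2.resize(p[150:260,170:400,::-1],None,fx=3.4,fy=3.4,interpolation=cv2.INTER_CUBIC)
L=np.array([[65,65],[-65,65],[-65,10],[10,10],[10,-65],[65,-65.]])
uv=(proj(pts(P,27,L))-[170,150]+.5)*3.4; cv2.polylines(big,[uv.astype(np.int32)],True,(0,0,255),1)
F=np.array([[65,-62],[83,-62],[83,53],[65,53.]])
for F in(F,F[:,::-1]):
    uv=(proj(pts(P,62,F))-[170,150]+.5)*3.4; cv2.polylines(big,[uv.astype(np.int32)],True,(0,255,0),1)
cv2.imwrite("pics/crop1.png",big)
E
```

```text
A 859 (array([ 478.72731855, -161.44734071,   -0.65146892]), np.float64(0.8764488758262865)) -37.32641959071007 heel [[ 538.29315552 -153.42169027   27.        ]] pix [[469.57824811 296.64808815]]
B 801 (array([ 4.64907151e+02, -3.74904461e+02, -2.66772089e-01]), np.float64(0.8200857651471327)) -15.284914789728544 heel [[ 517.10760327 -345.11163031   27.        ]] pix [[553.26985025 305.46549386]]
2515 ((506.6698913574219, 142.9863739013672), (181.46673583984375, 180.90830993652344), 5.547798156738281)
(array([506.41294694, 142.92956895,   1.66678682]), np.float64(0.935972802933872)) 95.49984989533806 seat [[517.32534288 133.93403591  12.        ]]
first heel pix [[326.52647999 326.61776108]] expect ~328,327
```

View pics/crop1.png

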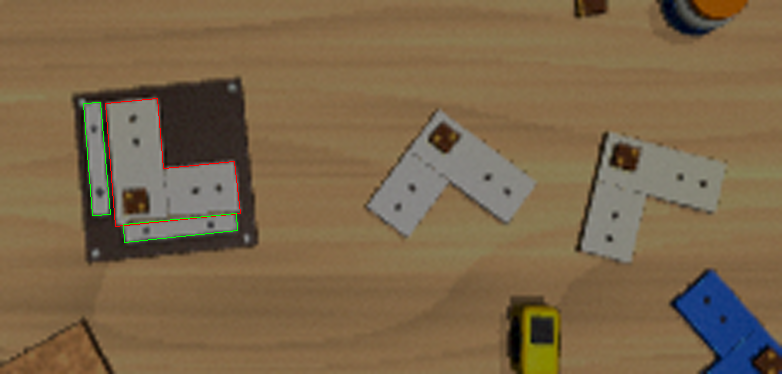

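```bash
cat > go.py <<'E'
import sys,numpy as np
from bench import robot
s=robot.observe(); x,y,z,deg=map(float,sys.argv[1:5])
psi=s["ee_rot"][2]; a=np.radians(deg)
dy=-((a-psi+np.pi)%(2*np.pi)-np.pi)/.12
w=np.array([x,y,z])-s["ee_pos"]
def tool(w,p): return np.array([w[0]*np.cos(p)+w[1]*np.sin(p),w[0]*np.sin(p)-w[1]*np.cos(p),-w[2]])/20
print("now",s["ee_pos"].round(1),np.degrees(s["ee_rot"]).round(2),"open",round(s["opening"],1),"F",s["wrist_force"].round(1),"t",round(s["clock"],2))
print("yaw units",round(dy,2),"| after yaw, units",tool(w,a).round(2),"| before yaw",tool(w,psi).round(2))
E
python3 go.py 538.3 -153.4 120 142.7
```

```text
now [197.6 592.6 221.9] [-179.94    0.    161.57] open 93.6 F [ 0.  -0.6  0.6] t 0.1
yaw units 2.74 | after yaw, units [-36.16 -19.35   5.1 ] | before yaw [-27.96 -30.     5.1 ]
```

Emit:
play_rows:
  moves:
    - {"hand": 0.45, "slide": [0, 0, 0], "yaw": 0.9}
    - {"hand": 0.45, "slide": [0, 0, 0], "yaw": 0.92}
    - {"hand": 0.45, "slide": [0, 0, 0], "yaw": 0.92}
    - {"hand": 0.45, "slide": [-1, -0.54, 0], "yaw": 0}
    - {"hand": 0.45, "slide": [-1, -0.54, 0], "yaw": 0}
    - {"hand": 0.45, "slide": [-1, -0.54, 0], "yaw": 0}
    - {"hand": 0.45, "slide": [-1, -0.54, 0], "yaw": 0}
    - {"hand": 0.45, "slide": [-1, -0.54, 0], "yaw": 0}
    - {"hand": 0.45, "slide": [-1, -0.54, 0], "yaw": 0}
    - {"hand": 0.45, "slide": [-1, -0.54, 0], "yaw": 0}
    - {"hand": 0.45, "slide": [-1, -0.54, 0], "yaw": 0}
    - {"hand": 0.45, "slide": [-1, -0.54, 0], "yaw": 0}
    - {"hand": 0.45, "slide": [-1, -0.54, 0], "yaw": 0}
    - {"hand": 0.45, "slide": [-1, -0.54, 0], "yaw": 0}
    - {"hand": 0.45, "slide": [-1, -0.54, 0], "yaw": 0}
    - {"hand": 0.45, "slide": [-1, -0.54, 0], "yaw": 0}
    - {"hand": 0.45, "slide": [-1, -0.54, 0], "yaw": 0}
    - {"hand": 0.45, "slide": [-1, -0.54, 0], "yaw": 0}
    - {"hand": 0.45, "slide": [-1, -0.54, 0], "yaw": 0}
    - {"hand": 0.45, "slide": [-1, -0.54, 0], "yaw": 0}
  grip_force: 20

```text
clock: 1.77
ee_pos: [357.2, 239.7, 222.4]
ee_rot: [-3.141, -0.0, 2.491]
wrist_force: [-0.0, -0.0, -0.5]
opening: 51.6
grasp_force: 0.0
```

```bash
python3 go.py 538.3 -153.4 120 142.7
```

```text
now [357.2 239.7 222.4] [-179.99   -0.    142.72] open 51.6 F [-0.  -0.  -0.5] t 1.77
yaw units 0.0 | after yaw, units [-19.11 -10.15   5.12] | before yaw [-19.11 -10.16   5.12]
```

Emit:
play_rows:
  moves:
    - {"hand": 0.45, "slide": [-1, -0.54, 0], "yaw": 0}
    - {"hand": 0.45, "slide": [-1, -0.54, 0], "yaw": 0}
    - {"hand": 0.45, "slide": [-1, -0.54, 0], "yaw": 0}
    - {"hand": 0.45, "slide": [-1, -0.54, 0], "yaw": 0}
    - {"hand": 0.45, "slide": [-1, -0.54, 0.2], "yaw": 0}
    - {"hand": 0.45, "slide": [-1, -0.54, 0.4], "yaw": 0}
    - {"hand": 0.45, "slide": [-1, -0.54, 0.4], "yaw": 0}
    - {"hand": 0.45, "slide": [-1, -0.54, 0.4], "yaw": 0}
    - {"hand": 0.45, "slide": [-1, -0.54, 0.4], "yaw": 0}
    - {"hand": 0.45, "slide": [-1, -0.53, 0.4], "yaw": 0}
    - {"hand": 0.45, "slide": [-1, -0.53, 0.4], "yaw": 0}
    - {"hand": 0.45, "slide": [-1, -0.53, 0.4], "yaw": 0}
    - {"hand": 0.45, "slide": [-1, -0.53, 0.4], "yaw": 0}
    - {"hand": 0.45, "slide": [-1, -0.53, 0.4], "yaw": 0}
    - {"hand": 0.45, "slide": [-1, -0.53, 0.4], "yaw": 0}
    - {"hand": 0.45, "slide": [-1, -0.53, 0.4], "yaw": 0}
    - {"hand": 0.45, "slide": [-1, -0.53, 0.4], "yaw": 0}
    - {"hand": 0.45, "slide": [-1, -0.53, 0.2], "yaw": 0}
    - {"hand": 0.45, "slide": [-1, -0.53, 0], "yaw": 0}
    - {"hand": 0.45, "slide": [0, 0, 0], "yaw": 0}

```text
clock: 3.43
ee_pos: [536.9, -155.0, 118.2]
ee_rot: [-3.14, 0.001, 2.488]
wrist_force: [-0.6, -0.6, 1.2]
opening: 51.7
grasp_force: 0.0
```

```bash
python3 go.py 538.3 -153.4 34 142.7
cat > snap.py <<'E'
import sys; from vis import *
n,cam_,x,y,z=sys.argv[1],sys.argv[2],*map(float,sys.argv[3:6])
p,d=viewer.snapshot(cam_); np.savez(n+".npz",p=p,d=d)
u,v=proj(np.array([[x,y,z]]),cam_)[0].astype(int); u=min(max(u,50),462);v=min(max(v,40),344)
cv2.imwrite(f"pics/{n}.png",cv2.resize(p[v-38:v+38,u-50:u+50,::-1],(800,600),interpolation=cv2.INTER_CUBIC))
E
python3 snap.py a1 scene 538 -153 30
```

```text
now [ 536.9 -155.   118.2] [-1.7990e+02  6.0000e-02  1.4252e+02] open 51.7 F [-0.6 -0.6  1.2] t 3.43
yaw units -0.03 | after yaw, units [-0.01  0.11  4.21] | before yaw [-0.01  0.11  4.21]
```

View pics/a1.png

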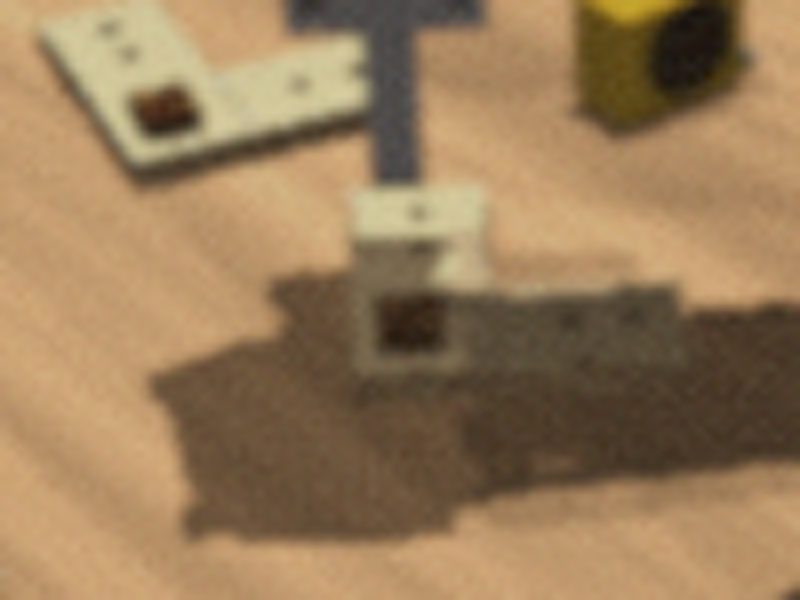

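The finger sits in line with the block, at about x 395 against 412. Descending and closing.

Emit:
play_rows:
  moves:
    - {"hand": 0.45, "slide": [0, 0.1, 0.7], "yaw": 0}
    - {"hand": 0.45, "slide": [0, 0, 0.7], "yaw": 0}
    - {"hand": 0.45, "slide": [0, 0, 0.7], "yaw": 0}
    - {"hand": 0.45, "slide": [0, 0, 0.7], "yaw": 0}
    - {"hand": 0.45, "slide": [0, 0, 0.7], "yaw": 0}
    - {"hand": 0.45, "slide": [0, 0, 0.5], "yaw": 0}
    - {"hand": 0.45, "slide": [0, 0, 0.2], "yaw": 0}
    - {"hand": 0.45, "slide": [0, 0, 0], "yaw": 0}
    - {"hand": 0.9, "slide": [0, 0, 0], "yaw": 0}
    - {"hand": 0.9, "slide": [0, 0, 0], "yaw": 0}
    - {"hand": 0.9, "slide": [0, 0, 0], "yaw": 0}
    - {"hand": 0.9, "slide": [0, 0, 0], "yaw": 0}
    - {"hand": 0.9, "slide": [0, 0, 0], "yaw": 0}
    - {"hand": 0.9, "slide": [0, 0, 0], "yaw": 0}

```text
clock: 4.65
ee_pos: [537.8, -149.4, 34.9]
ee_rot: [3.141, 0.001, 2.491]
wrist_force: [-1.0, 0.8, 6.8]
opening: 24.8
grasp_force: 20.0
```

```bash
python3 go.py 538.3 -153.4 120 142.7
```

```text
now [ 537.8 -149.4   34.9] [1.7998e+02 3.0000e-02 1.4272e+02] open 24.8 F [-1.   0.8  6.8] t 4.65
yaw units 0.0 | after yaw, units [-0.14 -0.14 -4.25] | before yaw [-0.14 -0.14 -4.25]
```

Emit:
play_rows:
  moves:
    - {"hand": 0.9, "slide": [0, 0, -0.3], "yaw": 0}
    - {"hand": 0.9, "slide": [0, 0, -0.7], "yaw": 0}
    - {"hand": 0.9, "slide": [0, 0, -1], "yaw": 0}
    - {"hand": 0.9, "slide": [0, 0, -1], "yaw": 0}
    - {"hand": 0.9, "slide": [0, 0, -1], "yaw": 0}
    - {"hand": 0.9, "slide": [0, 0, -1], "yaw": 0}
    - {"hand": 0.9, "slide": [0, 0, -0.7], "yaw": 0.4}
    - {"hand": 0.9, "slide": [0, 0, 0], "yaw": 0.8}
    - {"hand": 0.9, "slide": [0, 0, 0], "yaw": 0.8}
    - {"hand": 0.9, "slide": [0, 0, 0], "yaw": 0.8}
    - {"hand": 0.9, "slide": [0, 0, 0], "yaw": 0.8}
    - {"hand": 0.9, "slide": [0, 0, 0], "yaw": 0.8}
    - {"hand": 0.9, "slide": [0, 0, 0], "yaw": 0.8}
    - {"hand": 0.9, "slide": [0, 0, 0], "yaw": 0.8}
    - {"hand": 0.9, "slide": [0, 0, 0], "yaw": 0.6}
    - {"hand": 0.9, "slide": [0, 0, 0], "yaw": 0.26}

```text
clock: 5.98
ee_pos: [537.4, -149.3, 148.7]
ee_rot: [-3.141, 0.0, 1.663]
wrist_force: [-0.5, -0.4, -1.7]
opening: 24.7
grasp_force: 20.0
```

```bash
python3 go.py 572.4 88.5 150 95.5
```

```text
now [ 537.4 -149.3  148.7] [-179.99    0.     95.29] open 24.7 F [-0.5 -0.4 -1.7] t 5.98
yaw units -0.03 | after yaw, units [11.67  2.88 -0.06] | before yaw [11.68  2.84 -0.06]
```

Emit:
play_rows:
  moves:
    - {"hand": 0.9, "slide": [0.4, 0.1, 0], "yaw": -0.03}
    - {"hand": 0.9, "slide": [0.8, 0.2, 0], "yaw": 0}
    - {"hand": 0.9, "slide": [1, 0.25, 0], "yaw": 0}
    - {"hand": 0.9, "slide": [1, 0.25, 0], "yaw": 0}
    - {"hand": 0.9, "slide": [1, 0.25, 0], "yaw": 0}
    - {"hand": 0.9, "slide": [1, 0.25, 0], "yaw": 0}
    - {"hand": 0.9, "slide": [1, 0.25, 0], "yaw": 0}
    - {"hand": 0.9, "slide": [1, 0.25, 0], "yaw": 0}
    - {"hand": 0.9, "slide": [1, 0.25, 0], "yaw": 0}
    - {"hand": 0.9, "slide": [1, 0.25, 0], "yaw": 0}
    - {"hand": 0.9, "slide": [1, 0.25, 0], "yaw": 0}
    - {"hand": 0.9, "slide": [0.8, 0.25, 0], "yaw": 0}
    - {"hand": 0.9, "slide": [0.47, 0.1, 0], "yaw": 0}
    - {"hand": 0.9, "slide": [0.2, 0, 0], "yaw": 0}
    - {"hand": 0.9, "slide": [0, 0, 0], "yaw": 0}
    - {"hand": 0.9, "slide": [0, 0, 0], "yaw": 0}

```text
clock: 7.32
ee_pos: [571.6, 87.9, 148.6]
ee_rot: [-3.141, 0.0, 1.671]
wrist_force: [0.5, 0.0, -0.2]
opening: 24.7
grasp_force: 20.0
```

```bash
python3 go.py 572.4 88.5 64 95.5; python3 snap.py a2 scene 545 110 90
```

```text
now [571.6  87.9 148.6] [-1.7999e+02  2.0000e-02  9.5750e+01] open 24.7 F [ 0.5  0.  -0.2] t 7.32
yaw units 0.04 | after yaw, units [0.03 0.04 4.23] | before yaw [0.03 0.04 4.23]
```

View pics/a2.png

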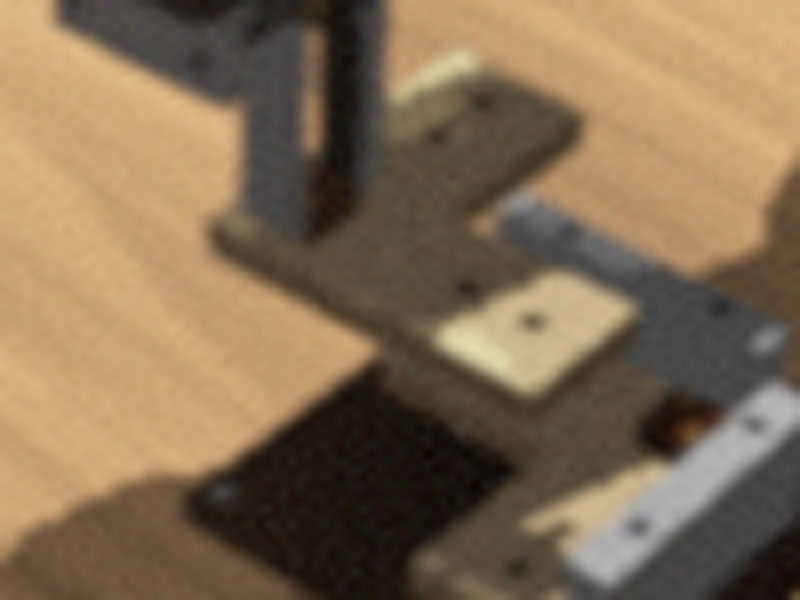

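The bracket is held level and square to the fences, with its leg end near (640,310). I'll check its offset from the depth before lowering.

```bash
cat > off.py <<'E'
import sys; from vis import *
def stoppts(n,cam_):
    d=np.load(n+".npz")["d"]; K,R,t=cam(cam_)
    v,u=np.nonzero(d>0); c=np.c_[u,v,np.ones(len(u))]@np.linalg.inv(K).T*d[v,u][:,None]
    w=(c-t)@R; a=np.radians(95.5); q=w[:,:2]-[517.3,133.9]
    return np.c_[q@[np.cos(a),np.sin(a)],q@[-np.sin(a),np.cos(a)],w[:,2]]
if __name__=="__main__":
    P=stoppts(sys.argv[1],sys.argv[2]); z=float(sys.argv[3])
    P=P[(abs(P[:,2]-z)<5)&(abs(P[:,:2])<95).all(1)]; print(len(P),"z",np.median(P[:,2]))
    for lo in range(-80,80,10):
        for ax in(0,1):
            s=P[(P[:,1-ax]>=lo)&(P[:,1-ax]<lo+10)][:,ax]
            if len(s)>5: print("xy"[ax],"range at other",lo,np.percentile(s,[1,99]).round(1),len(s))
E
python3 off.py a2 scene 128.7
```

```text
974 z 128.60744159814914
x range at other -80 [-73.4  52.1] 82
y range at other -80 [-72.2  53.9] 33
x range at other -70 [-75.9  54.2] 135
y range at other -70 [-72.9  56.3] 58
x range at other -60 [-41.5  54.3] 102
y range at other -60 [-73.2  57.4] 76
x range at other -50 [-42.3  53.6] 104
y range at other -50 [-72.2  56.4] 90
x range at other -40 [-42.1  53.1] 96
y range at other -40 [-72.3  54.3] 124
x range at other -30 [-48.6  53.8] 103
y range at other -30 [-72.   56.8] 132
x range at other -20 [-52.9  47.4] 53
y range at other -20 [-72.7 -17.4] 60
x range at other -10 [-61.5 -21.6] 35
y range at other -10 [-72.4 -17.3] 63
x range at other 0 [-66.2 -20.6] 40
y range at other 0 [-71.7 -17.3] 56
x range at other 10 [-72.  -21.4] 43
y range at other 10 [-72.  -18.3] 62
x range at other 20 [-76.5 -21.9] 49
y range at other 20 [-72.2 -17.2] 57
x range at other 30 [-76.1 -22.1] 53
y range at other 30 [-71.7 -19.3] 65
x range at other 40 [-75.2 -22.3] 45
y range at other 40 [-71.9 -17.4] 59
x range at other 50 [-73.5 -21.8] 34
y range at other 50 [-71.2 -20.1] 39
```

Emit:
play_rows:
  moves:
    - {"hand": 0.9, "slide": [0, 0, 0.5], "yaw": 0.03}
    - {"hand": 0.9, "slide": [0, 0, 0.8], "yaw": 0}
    - {"hand": 0.9, "slide": [0, 0, 0.8], "yaw": 0}
    - {"hand": 0.9, "slide": [0, 0, 0.8], "yaw": 0}
    - {"hand": 0.9, "slide": [0, 0, 0.6], "yaw": 0}
    - {"hand": 0.9, "slide": [0, 0, 0.4], "yaw": 0}
    - {"hand": 0.9, "slide": [0, 0, 0.2], "yaw": 0}
    - {"hand": 0.9, "slide": [0, 0, 0.1], "yaw": 0}
    - {"hand": 0.9, "slide": [0, 0, 0], "yaw": 0}
    - {"hand": 0.9, "slide": [0, 0, 0], "yaw": 0}

```text
clock: 8.2
ee_pos: [572.2, 88.7, 65.0]
ee_rot: [3.141, -0.0, 1.668]
wrist_force: [-0.1, -0.7, -1.3]
opening: 24.7
grasp_force: 20.0
```

```bash
python3 go.py 572.4 88.5 62 95.5
```

```text
now [572.2  88.7  65. ] [179.96  -0.    95.56] open 24.7 F [-0.1 -0.7 -1.3] t 8.2
yaw units 0.01 | after yaw, units [-0.01  0.01  0.15] | before yaw [-0.01  0.01  0.15]
```

Emit:
play_rows:
  moves:
    - {"hand": 0.9, "slide": [0.1, -0.08, 0], "yaw": 0}
    - {"hand": 0.9, "slide": [0.15, -0.1, 0], "yaw": 0}
    - {"hand": 0.9, "slide": [0.15, -0.07, 0.05], "yaw": 0}
    - {"hand": 0.9, "slide": [0, 0, 0.06], "yaw": 0}
    - {"hand": 0.9, "slide": [0, 0, 0.04], "yaw": 0}
    - {"hand": 0.9, "slide": [0, 0, 0], "yaw": 0}
    - {"hand": 0.65, "slide": [0, 0, 0], "yaw": 0}
    - {"hand": 0.55, "slide": [0, 0, 0], "yaw": 0}
    - {"hand": 0.55, "slide": [0, 0, 0], "yaw": 0}
    - {"hand": 0.55, "slide": [0, 0, -0.4], "yaw": 0}
    - {"hand": 0.55, "slide": [0, 0, -0.8], "yaw": 0}
    - {"hand": 0.55, "slide": [0, 0, -0.8], "yaw": 0}
    - {"hand": 0.6, "slide": [0, 0, 0], "yaw": 0}
    - {"hand": 1, "slide": [0, 0, 0], "yaw": 0}
    - {"hand": 1, "slide": [0, 0, 0], "yaw": 0}

```text
clock: 9.45
ee_pos: [565.9, 96.2, 101.3]
ee_rot: [-3.141, -0.0, 1.668]
wrist_force: [0.8, 1.1, -0.7]
opening: 27.7
grasp_force: 0.0
```

```bash
python3 go.py 579.8 82.7 106 95.5;python3 snap.py a3 scene 545 110 50; python3 off.py a3 scene 42
```

```text
now [565.9  96.2 101.3] [-179.99   -0.     95.56] open 27.7 F [ 0.8  1.1 -0.7] t 9.45
yaw units 0.01 | after yaw, units [-0.74  0.63 -0.23] | before yaw [-0.74  0.63 -0.23]
1193 z 42.02741935115769
x range at other -70 [-66.1  82.9] 169
y range at other -70 [-67.1  63.5] 72
x range at other -60 [-65.4  83.7] 126
y range at other -60 [-67.2  66. ] 88
x range at other -50 [-35.3  83.6] 93
y range at other -50 [-66.8  64.4] 90
x range at other -40 [-34.6  83.6] 98
y range at other -40 [-67.2  66.1] 115
x range at other -30 [-66.2  84.3] 99
y range at other -30 [-67.6  64.3] 115
x range at other -20 [-64.5  83.9] 102
y range at other -20 [-67.3  64.6] 132
x range at other -10 [-65.5  83.8] 53
y range at other -10 [-68.4  65.2] 66
x range at other 0 [-64.8  84.1] 52
y range at other 0 [-67.6  63.8] 68
x range at other 10 [-65.2  84.2] 52
y range at other 10 [-68.3  64.7] 63
x range at other 20 [-66.8  83.5] 61
y range at other 20 [-68.   65.2] 69
x range at other 30 [-64.6  84.2] 75
y range at other 30 [-67.9  65.2] 93
x range at other 40 [-66.   84.1] 67
y range at other 40 [-66.6  65.2] 90
x range at other 50 [-66.4  66.9] 51
y range at other 50 [-67.5  81.1] 49
x range at other 60 [-61.4  53.6] 91
y range at other 60 [-68.2 -56.5] 13
y range at other 70 [-64.6 -61.8] 8
```

```bash
cat > sgo.py <<'E'
import sys,subprocess,numpy as np
x,y,z,p=map(float,sys.argv[1:5]); a=np.radians(95.5)
w=[517.3+x*np.cos(a)-y*np.sin(a),133.9+x*np.sin(a)+y*np.cos(a)]
from bench import robot
e=robot.observe()["ee_pos"][:2]-[517.3,133.9]; print("stop xy now",(e@[np.cos(a),np.sin(a)]).round(1),(e@[-np.sin(a),np.cos(a)]).round(1))
subprocess.run(["python3","go.py",str(w[0]),str(w[1]),str(z),str(p)])
E
python3 sgo.py -85 -30 48 95.5
```

```text
now [565.8  96.2 101. ] [-1.7996e+02  1.0000e-02  9.5560e+01] open 23.7 F [ 0.   0.4 -0.3] t 9.5
yaw units 0.01 | after yaw, units [-2.14 -0.73  2.65] | before yaw [-2.14 -0.73  2.65]
stop xy now -42.2 -44.6
```

Emit:
play_rows:
  moves:
    - {"hand": 1, "slide": [-0.5, -0.2, 0], "yaw": 0}
    - {"hand": 1, "slide": [-0.9, -0.3, 0], "yaw": 0}
    - {"hand": 1, "slide": [-0.74, -0.23, 0], "yaw": 0}
    - {"hand": 1, "slide": [0, 0, 0], "yaw": 0}
    - {"hand": 1, "slide": [0, 0, 0], "yaw": 0}
    - {"hand": 1, "slide": [0, 0, 0.5], "yaw": 0}
    - {"hand": 1, "slide": [0, 0, 0.8], "yaw": 0}
    - {"hand": 1, "slide": [0, 0, 0.7], "yaw": 0}
    - {"hand": 1, "slide": [0, 0, 0.4], "yaw": 0}
    - {"hand": 1, "slide": [0, 0, 0.25], "yaw": 0}
    - {"hand": 1, "slide": [0, 0, 0], "yaw": 0}
    - {"hand": 1, "slide": [0.2, 0, 0], "yaw": 0}
    - {"hand": 1, "slide": [0.15, 0, 0], "yaw": 0}
    - {"hand": 1, "slide": [0.1, 0, 0], "yaw": 0}
    - {"hand": 1, "slide": [0, 0, 0], "yaw": 0}
    - {"hand": 1, "slide": [0, 0, 0], "yaw": 0}

```text
clock: 10.83
ee_pos: [555.0, 61.4, 48.8]
ee_rot: [3.141, -0.0, 1.668]
wrist_force: [1.4, -0.2, 0.4]
opening: 0.1
grasp_force: 0.0
```

```bash
python3 sgo.py -73 -30 48 95.5
```

```text
now [555.   61.4  48.8] [ 1.7997e+02 -1.0000e-02  9.5590e+01] open 0.1 F [ 1.4 -0.2  0.4] t 10.83
yaw units 0.01 | after yaw, units [ 0.14 -0.03  0.04] | before yaw [ 0.14 -0.03  0.04]
stop xy now -75.8 -30.5
```

Now small steps of about 1 mm, watching the force.

Emit:
play_rows:
  moves:
    - {"hand": 1, "slide": [0.05, 0, 0], "yaw": 0}
    - {"hand": 1, "slide": [0.05, 0, 0], "yaw": 0}
    - {"hand": 1, "slide": [0.04, 0, 0], "yaw": 0}
    - {"hand": 1, "slide": [0, 0, 0], "yaw": 0}

```text
clock: 11.17
ee_pos: [554.6, 63.9, 48.5]
ee_rot: [3.141, 0.0, 1.668]
wrist_force: [-0.4, -0.2, 1.0]
opening: 0.5
grasp_force: 0.1
```

Emit:
play_rows:
  moves:
    - {"hand": 1, "slide": [0.04, 0, 0], "yaw": 0}
    - {"hand": 1, "slide": [0.04, 0, 0], "yaw": 0}
    - {"hand": 1, "slide": [0, 0, 0], "yaw": 0}

```text
clock: 11.42
ee_pos: [554.4, 64.1, 48.5]
ee_rot: [-3.142, 0.002, 1.667]
wrist_force: [-0.4, -8.2, 1.8]
opening: 0.5
grasp_force: 3.9
```

Emit:
play_rows:
  moves:
    - {"hand": 1, "slide": [0.04, 0, 0], "yaw": 0}
    - {"hand": 1, "slide": [0, 0, 0], "yaw": 0}

```text
clock: 11.58
ee_pos: [554.3, 64.2, 48.5]
ee_rot: [-3.142, 0.002, 1.666]
wrist_force: [-0.0, -11.5, 2.3]
opening: 0.4
grasp_force: 5.7
```

```bash
python3 sgo.py -30 -92 48 95.5
```

```text
now [554.3  64.2  48.5] [-1.800e+02  1.300e-01  9.546e+01] open 0.4 F [ -0.  -11.5   2.3] t 11.58
yaw units -0.01 | after yaw, units [2.15 3.09 0.03] | before yaw [2.15 3.09 0.03]
stop xy now -72.9 -30.1
```

Emit:
play_rows:
  moves:
    - {"hand": 1, "slide": [-0.3, 0, 0], "yaw": 0}
    - {"hand": 1, "slide": [-0.5, 0, 0], "yaw": 0}
    - {"hand": 1, "slide": [0, 0.5, 0], "yaw": 0}
    - {"hand": 1, "slide": [0, 0.9, 0], "yaw": 0}
    - {"hand": 1, "slide": [0, 0.9, 0], "yaw": 0}
    - {"hand": 1, "slide": [0, 0.8, 0], "yaw": 0}
    - {"hand": 1, "slide": [0.4, 0, 0], "yaw": 0}
    - {"hand": 1, "slide": [0.9, 0, 0], "yaw": 0}
    - {"hand": 1, "slide": [0.9, 0, 0], "yaw": 0}
    - {"hand": 1, "slide": [0.7, 0, 0], "yaw": 0}
    - {"hand": 1, "slide": [0, 0, 0], "yaw": 0}
    - {"hand": 1, "slide": [0, -0.2, 0], "yaw": 0}
    - {"hand": 1, "slide": [0, -0.2, 0], "yaw": 0}
    - {"hand": 1, "slide": [0, -0.1, 0], "yaw": 0}
    - {"hand": 1, "slide": [0, 0, 0], "yaw": 0}
    - {"hand": 1, "slide": [0, 0, 0], "yaw": 0}

```text
clock: 12.92
ee_pos: [602.0, 112.5, 48.6]
ee_rot: [3.141, 0.0, 1.667]
wrist_force: [0.5, 0.5, 0.1]
opening: 0.4
grasp_force: 0.0
```

```bash
python3 sgo.py -30 -77.5 48 95.5
```

```text
now [602.  112.5  48.6] [1.7999e+02 1.0000e-02 9.5510e+01] open 0.4 F [0.5 0.5 0.1] t 12.92
yaw units 0.0 | after yaw, units [-0.03 -0.24  0.03] | before yaw [-0.03 -0.24  0.03]
stop xy now -29.4 -82.2
```

Emit:
play_rows:
  moves:
    - {"hand": 1, "slide": [0, -0.06, 0], "yaw": 0}
    - {"hand": 1, "slide": [0, -0.05, 0], "yaw": 0}
    - {"hand": 1, "slide": [0, -0.05, 0], "yaw": 0}
    - {"hand": 1, "slide": [0, -0.05, 0], "yaw": 0}
    - {"hand": 1, "slide": [0, 0, 0], "yaw": 0}

```text
clock: 13.33
ee_pos: [598.2, 112.6, 48.7]
ee_rot: [3.14, 0.0, 1.668]
wrist_force: [2.7, -0.6, -0.5]
opening: 0.2
grasp_force: 1.5
```

Emit:
play_rows:
  moves:
    - {"hand": 1, "slide": [0, -0.04, 0], "yaw": 0}
    - {"hand": 1, "slide": [0, -0.04, 0], "yaw": 0}
    - {"hand": 1, "slide": [0, 0, 0], "yaw": 0}

```text
clock: 13.58
ee_pos: [598.0, 112.6, 49.2]
ee_rot: [3.138, 0.0, 1.668]
wrist_force: [10.0, 0.4, -0.7]
opening: 0.4
grasp_force: 5.0
```

```bash
python3 sgo.py -30 -77.5 48 95.5
```

```text
now [598.  112.6  49.2] [1.7978e+02 2.0000e-02 9.5550e+01] open 0.4 F [10.   0.4 -0.7] t 13.58
yaw units 0.01 | after yaw, units [-0.05 -0.04  0.06] | before yaw [-0.05 -0.04  0.06]
stop xy now -28.9 -78.2
```

Emit:
play_rows:
  moves:
    - {"hand": 1, "slide": [0, 0.4, 0], "yaw": 0}
    - {"hand": 1, "slide": [0, 0.5, 0], "yaw": 0}
    - {"hand": 0.45, "slide": [0, 0, -0.6], "yaw": 0}
    - {"hand": 0.45, "slide": [0, 0, -1], "yaw": 0}
    - {"hand": 0.45, "slide": [0, 0, -1], "yaw": 0}
    - {"hand": 0.45, "slide": [0, 0, -1], "yaw": 0.5}
    - {"hand": 0.45, "slide": [0, 0, -0.8], "yaw": 0.8}
    - {"hand": 0.45, "slide": [0, 0, -0.6], "yaw": 0.8}
    - {"hand": 0.45, "slide": [0, 0, 0], "yaw": 0.6}
    - {"hand": 0.45, "slide": [0, 0, 0], "yaw": 0.33}
    - {"hand": 0.45, "slide": [0, 0, 0], "yaw": 0}

```text
clock: 14.5
ee_pos: [613.9, 114.4, 149.1]
ee_rot: [-3.141, 0.0, 1.302]
wrist_force: [0.3, -0.3, -0.1]
opening: 51.3
grasp_force: 0.0
```

```bash
python3 go.py 517.1 -345.1 110 74.7
```

```text
now [613.9 114.4 149.1] [-179.99    0.     74.61] open 51.3 F [ 0.3 -0.3 -0.1] t 14.5
yaw units -0.01 | after yaw, units [-23.44   1.4    1.96] | before yaw [-23.43   1.43   1.96]
```

Emit:
play_rows:
  moves:
    - {"hand": 0.45, "slide": [-0.5, 0.06, 0], "yaw": 0}
    - {"hand": 0.45, "slide": [-1, 0.06, 0], "yaw": 0}
    - {"hand": 0.45, "slide": [-1, 0.06, 0], "yaw": 0}
    - {"hand": 0.45, "slide": [-1, 0.06, 0], "yaw": 0}
    - {"hand": 0.45, "slide": [-1, 0.06, 0], "yaw": 0}
    - {"hand": 0.45, "slide": [-1, 0.06, 0], "yaw": 0}
    - {"hand": 0.45, "slide": [-1, 0.06, 0], "yaw": 0}
    - {"hand": 0.45, "slide": [-1, 0.06, 0], "yaw": 0}
    - {"hand": 0.45, "slide": [-1, 0.06, 0], "yaw": 0}
    - {"hand": 0.45, "slide": [-1, 0.06, 0], "yaw": 0}
    - {"hand": 0.45, "slide": [-1, 0.06, 0], "yaw": 0}
    - {"hand": 0.45, "slide": [-1, 0.06, 0], "yaw": 0}
    - {"hand": 0.45, "slide": [-1, 0.06, 0], "yaw": 0}
    - {"hand": 0.45, "slide": [-1, 0.06, 0], "yaw": 0}
    - {"hand": 0.45, "slide": [-1, 0.06, 0], "yaw": 0}
    - {"hand": 0.45, "slide": [-1, 0.06, 0], "yaw": 0}
    - {"hand": 0.45, "slide": [-1, 0.06, 0], "yaw": 0}
    - {"hand": 0.45, "slide": [-1, 0.06, 0], "yaw": 0}
    - {"hand": 0.45, "slide": [-1, 0.06, 0], "yaw": 0}
    - {"hand": 0.45, "slide": [-1, 0.06, 0], "yaw": 0}

```text
clock: 16.17
ee_pos: [533.4, -269.8, 148.7]
ee_rot: [-3.141, -0.0, 1.305]
wrist_force: [0.3, -1.1, 0.2]
opening: 51.3
grasp_force: 0.0
```

Emit:
play_rows:
  moves:
    - {"hand": 0.45, "slide": [-1, 0.06, 0.1], "yaw": 0}
    - {"hand": 0.45, "slide": [-1, 0.06, 0.4], "yaw": 0}
    - {"hand": 0.45, "slide": [-1, 0.06, 0.5], "yaw": 0}
    - {"hand": 0.45, "slide": [-0.6, 0.03, 0.5], "yaw": 0}
    - {"hand": 0.45, "slide": [-0.3, 0, 0.4], "yaw": 0}
    - {"hand": 0.45, "slide": [0, 0, 0], "yaw": 0}
    - {"hand": 0.45, "slide": [0, 0, 0], "yaw": 0}

```text
clock: 16.75
ee_pos: [517.6, -344.4, 110.4]
ee_rot: [-3.141, -0.0, 1.304]
wrist_force: [0.7, 0.6, 0.4]
opening: 51.7
grasp_force: 0.0
```

```bash
python3 go.py 517.1 -345.1 34 74.7; python3 snap.py a4 top 525 125 45; python3 off.py a4 top 42
python3 - <<'E'
from off import *
P=stoppts("a4","top")
for lo,hi in((-62,-14),):
  pass
for nm,s in(("gap x-face levels",P[(abs(P[:,1]+35)<20)&(P[:,0]>40)&(P[:,0]<85)]),):
  pass
E
```

```text
now [ 517.6 -344.4  110.4] [-1.7995e+02 -2.0000e-02  7.4740e+01] open 51.7 F [0.7 0.6 0.4] t 16.75
yaw units 0.01 | after yaw, units [-0.04 -0.02  3.82] | before yaw [-0.04 -0.02  3.82]
851 z 41.75537725374015
x range at other -70 [-63.2  62.9] 60
y range at other -70 [-62.4  63.8] 48
x range at other -60 [-62.3  65.2] 91
y range at other -60 [-65.1  62.7] 88
x range at other -50 [-62.7  62.3] 75
y range at other -50 [-63.8  61.8] 81
x range at other -40 [-64.2  63.7] 82
y range at other -40 [-63.3  60.9] 77
x range at other -30 [-63.1  64.9] 98
y range at other -30 [-64.8  60.3] 100
x range at other -20 [-61.8  65.4] 97
y range at other -20 [-65.6  62.4] 96
x range at other -10 [-64.7  31.6] 45
y range at other -10 [-63.1   2. ] 43
x range at other 0 [-64.1 -10.5] 42
y range at other 0 [-64.2 -12.1] 42
x range at other 10 [-63.  36.] 40
y range at other 10 [-65.2 -11.2] 45
x range at other 20 [-62.   65.4] 46
y range at other 20 [-64.3  49.3] 43
x range at other 30 [-64.5  52.1] 54
y range at other 30 [-63.7  51.7] 55
x range at other 40 [-63.4  51.1] 59
y range at other 40 [-64.5  49. ] 53
x range at other 50 [-61.1  52.3] 46
y range at other 50 [-65.4  52. ] 51
x range at other 60 [-64.6 -13.1] 16
y range at other 60 [-62.9  28.7] 29
```

View pics/a4.png

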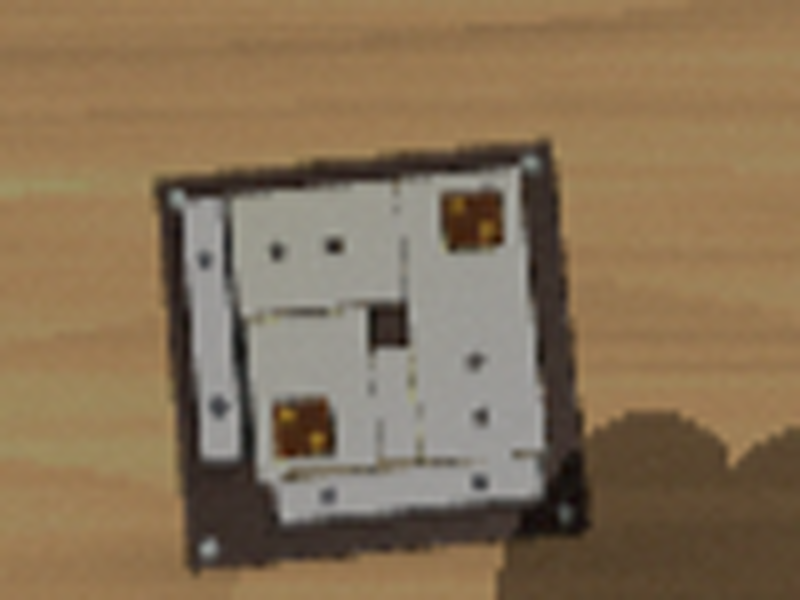

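The second bracket sits square in the stop, with its block in the open corner at (472,220). The thin dark line at the left is the fence's inner face. Grasping the other one now.

Emit:
play_rows:
  moves:
    - {"hand": 0.45, "slide": [-0.04, 0, 0.5], "yaw": 0}
    - {"hand": 0.45, "slide": [0, 0, 0.7], "yaw": 0}
    - {"hand": 0.45, "slide": [0, 0, 0.7], "yaw": 0}
    - {"hand": 0.45, "slide": [0, 0, 0.7], "yaw": 0}
    - {"hand": 0.45, "slide": [0, 0, 0.5], "yaw": 0}
    - {"hand": 0.45, "slide": [0, 0, 0.4], "yaw": 0}
    - {"hand": 0.45, "slide": [0, 0, 0.15], "yaw": 0}
    - {"hand": 0.45, "slide": [0, 0, 0], "yaw": 0}
    - {"hand": 0.9, "slide": [0, 0, 0], "yaw": 0}
    - {"hand": 0.9, "slide": [0, 0, 0], "yaw": 0}
    - {"hand": 0.9, "slide": [0, 0, 0], "yaw": 0}
    - {"hand": 0.9, "slide": [0, 0, 0], "yaw": 0}
    - {"hand": 0.9, "slide": [0, 0, 0], "yaw": 0}
    - {"hand": 0.9, "slide": [0, 0, 0], "yaw": 0}

```text
clock: 17.97
ee_pos: [518.0, -345.5, 37.9]
ee_rot: [3.141, 0.0, 1.304]
wrist_force: [-0.7, 0.6, 4.1]
opening: 24.7
grasp_force: 20.0
```

```bash
python3 go.py 517.1 -345.1 34 74.7
```

```text
now [ 518.  -345.5   37.9] [179.97   0.    74.73] open 24.7 F [-0.7  0.6  4.1] t 17.97
yaw units 0.0 | after yaw, units [ 0.01 -0.05  0.19] | before yaw [ 0.01 -0.05  0.19]
```

Emit:
play_rows:
  moves:
    - {"hand": 0.9, "slide": [0, 0, -0.2], "yaw": 0}
    - {"hand": 0.9, "slide": [0, 0, -0.5], "yaw": 0}
    - {"hand": 0.9, "slide": [0, 0, -0.8], "yaw": 0}
    - {"hand": 0.9, "slide": [0, 0, -1], "yaw": 0}
    - {"hand": 0.9, "slide": [0, 0, -1], "yaw": 0}
    - {"hand": 0.9, "slide": [0, 0, -1], "yaw": 0}
    - {"hand": 0.9, "slide": [0, 0, -1], "yaw": 0}
    - {"hand": 0.9, "slide": [0, 0, -0.6], "yaw": -0.2}
    - {"hand": 0.9, "slide": [0, 0, 0], "yaw": -0.5}
    - {"hand": 0.9, "slide": [0, 0, 0], "yaw": -0.8}
    - {"hand": 0.9, "slide": [0, 0, 0], "yaw": -0.8}
    - {"hand": 0.9, "slide": [0, 0, 0], "yaw": -0.8}
    - {"hand": 0.9, "slide": [0, 0, 0], "yaw": -0.8}
    - {"hand": 0.9, "slide": [0, 0, 0], "yaw": -0.8}
    - {"hand": 0.9, "slide": [0, 0, 0], "yaw": -0.8}
    - {"hand": 0.9, "slide": [0, 0, 0], "yaw": -0.8}
    - {"hand": 0.9, "slide": [0, 0, 0], "yaw": -0.8}
    - {"hand": 0.9, "slide": [0, 0, 0], "yaw": -0.8}
    - {"hand": 0.9, "slide": [0, 0, 0], "yaw": -0.8}
    - {"hand": 0.9, "slide": [0, 0, 0], "yaw": -0.8}

```text
clock: 19.63
ee_pos: [517.6, -345.4, 159.8]
ee_rot: [-3.141, 0.0, 2.45]
wrist_force: [0.0, -1.6, -1.9]
opening: 24.7
grasp_force: 20.0
```

```bash
python3 sgo.py 32.5 36.5 160 185.5
```

```text
now [ 517.6 -345.4  159.8] [-179.98    0.    140.38] open 24.7 F [ 0.  -1.6 -1.9] t 19.63
yaw units -6.56 | after yaw, units [-4.600e-01  2.548e+01 -1.000e-02] | before yaw [ 1.774e+01  1.830e+01 -1.000e-02]
stop xy now -477.2 45.6
```

Emit:
play_rows:
  moves:
    - {"hand": 0.9, "slide": [0, 0, 0], "yaw": -0.8}
    - {"hand": 0.9, "slide": [0, 0, 0], "yaw": -0.8}
    - {"hand": 0.9, "slide": [0, 0, 0], "yaw": -0.8}
    - {"hand": 0.9, "slide": [0, 0, 0], "yaw": -0.8}
    - {"hand": 0.9, "slide": [0, 0, 0], "yaw": -0.8}
    - {"hand": 0.9, "slide": [0, 0, 0], "yaw": -0.8}
    - {"hand": 0.9, "slide": [0, 0, 0], "yaw": -0.8}
    - {"hand": 0.9, "slide": [0, 0, 0], "yaw": -0.6}
    - {"hand": 0.9, "slide": [0, 0, 0], "yaw": -0.36}
    - {"hand": 0.9, "slide": [0, 0.3, 0], "yaw": 0}
    - {"hand": 0.9, "slide": [0, 0.7, 0], "yaw": 0}
    - {"hand": 0.9, "slide": [0, 1, 0], "yaw": 0}
    - {"hand": 0.9, "slide": [0, 1, 0], "yaw": 0}
    - {"hand": 0.9, "slide": [0, 1, 0], "yaw": 0}
    - {"hand": 0.9, "slide": [0, 1, 0], "yaw": 0}
    - {"hand": 0.9, "slide": [0, 1, 0], "yaw": 0}
    - {"hand": 0.9, "slide": [0, 1, 0], "yaw": 0}
    - {"hand": 0.9, "slide": [0, 1, 0], "yaw": 0}
    - {"hand": 0.9, "slide": [0, 1, 0], "yaw": 0}
    - {"hand": 0.9, "slide": [0, 1, 0], "yaw": 0}

```text
clock: 21.3
ee_pos: [499.3, -144.0, 159.6]
ee_rot: [3.141, 0.0, -3.052]
wrist_force: [1.1, 0.0, -1.6]
opening: 24.3
grasp_force: 20.0
```

```bash
python3 sgo.py 32.5 36.5 160 185.5
```

```text
now [ 499.3 -144.   159.6] [ 179.99    0.   -174.89] open 24.3 F [ 1.1  0.  -1.6] t 21.3
yaw units -0.06 | after yaw, units [-0.4  15.37 -0.02] | before yaw [-0.3  15.37 -0.02]
stop xy now -274.9 44.6
```

Emit:
play_rows:
  moves:
    - {"hand": 0.9, "slide": [-0.03, 1, 0], "yaw": -0.06}
    - {"hand": 0.9, "slide": [-0.03, 1, 0], "yaw": 0}
    - {"hand": 0.9, "slide": [-0.03, 1, 0], "yaw": 0}
    - {"hand": 0.9, "slide": [-0.03, 1, 0], "yaw": 0}
    - {"hand": 0.9, "slide": [-0.03, 1, 0], "yaw": 0}
    - {"hand": 0.9, "slide": [-0.03, 1, 0], "yaw": 0}
    - {"hand": 0.9, "slide": [-0.03, 1, 0], "yaw": 0}
    - {"hand": 0.9, "slide": [-0.03, 1, 0], "yaw": 0}
    - {"hand": 0.9, "slide": [-0.03, 1, 0], "yaw": 0}
    - {"hand": 0.9, "slide": [-0.03, 1, 0], "yaw": 0}
    - {"hand": 0.9, "slide": [-0.03, 1, 0], "yaw": 0}
    - {"hand": 0.9, "slide": [-0.03, 1, 0], "yaw": 0}
    - {"hand": 0.9, "slide": [-0.03, 1, 0], "yaw": 0}
    - {"hand": 0.9, "slide": [0, 0.9, 0], "yaw": 0}
    - {"hand": 0.9, "slide": [0, 0.5, 0], "yaw": 0}
    - {"hand": 0.9, "slide": [0, 0.2, 0], "yaw": 0}
    - {"hand": 0.9, "slide": [0, 0, 0], "yaw": 0}
    - {"hand": 0.9, "slide": [0, 0, 0], "yaw": 0}

```text
clock: 22.8
ee_pos: [479.4, 144.6, 159.5]
ee_rot: [-3.141, -0.0, -3.045]
wrist_force: [0.6, -0.5, -1.3]
opening: 24.6
grasp_force: 20.0
```

```bash
python3 sgo.py 32.5 36.5 84 185.5; python3 snap.py a5 scene 530 120 120; python3 off.py a5 scene 137
```

```text
now [479.4 144.6 159.5] [-179.98   -0.   -174.48] open 24.6 F [ 0.6 -0.5 -1.3] t 22.8
yaw units 0.0 | after yaw, units [-0.01  0.91  3.77] | before yaw [-0.01  0.91  3.77]
stop xy now 14.2 36.7
981 z 136.43691975437608
x range at other -80 [-13.8  32.8] 8
y range at other -80 [ 5.  61.1] 48
x range at other -70 [-18.9  34.5] 74
y range at other -70 [ 5.  60.7] 44
x range at other -60 [-19.   35.9] 55
y range at other -60 [ 5.  60.2] 51
x range at other -50 [-17.4  35.6] 60
y range at other -50 [ 4.8 59.1] 52
x range at other -40 [-17.2  35.6] 59
y range at other -40 [ 4.2 59.8] 50
x range at other -30 [-18.8  36. ] 57
y range at other -30 [-39.2  48.2] 39
x range at other -20 [-18.6  34.8] 55
y range at other -20 [-69.7  41.1] 105
x range at other -10 [-19.2  36.5] 52
y range at other -10 [-70.2  32. ] 98
x range at other 0 [-92.4  35. ] 112
y range at other 0 [-70.3  27.7] 100
x range at other 10 [-93.2  36.4] 119
y range at other 10 [-69.6  26.7] 106
x range at other 20 [-91.4  35.7] 112
y range at other 20 [-69.2  51.1] 108
x range at other 30 [-91.2  35.3] 78
y range at other 30 [-69.7  58. ] 113
x range at other 40 [-93.1  36. ] 73
x range at other 50 [-92.6  34.7] 59
x range at other 60 [-84.6 -12.3] 8
```

View pics/a5.png

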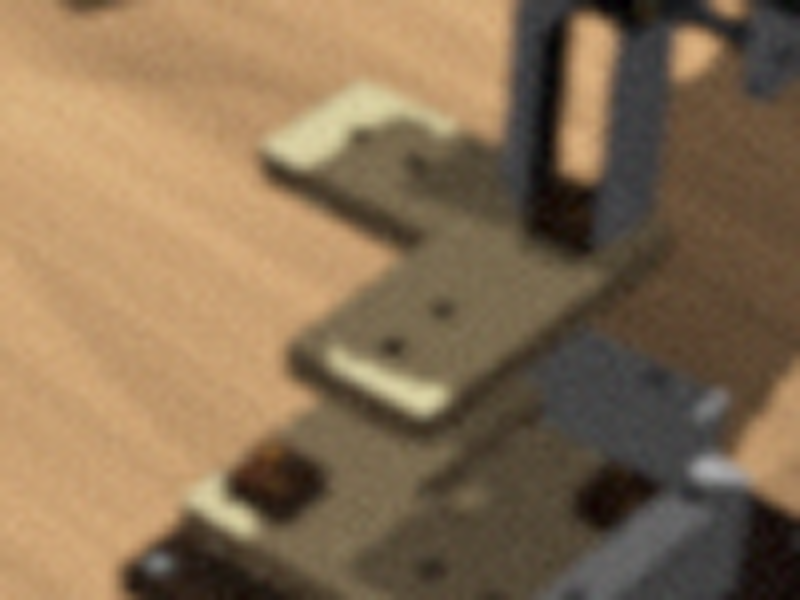

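Held level, and its offset agrees with the depth. Moving over and lowering.

Emit:
play_rows:
  moves:
    - {"hand": 0.9, "slide": [0, 0.3, 0], "yaw": 0}
    - {"hand": 0.9, "slide": [0, 0.4, 0], "yaw": 0}
    - {"hand": 0.9, "slide": [0, 0.2, 0], "yaw": 0}
    - {"hand": 0.9, "slide": [0, 0, 0.4], "yaw": 0}
    - {"hand": 0.9, "slide": [0, 0, 0.8], "yaw": 0}
    - {"hand": 0.9, "slide": [0, 0, 0.8], "yaw": 0}
    - {"hand": 0.9, "slide": [0, 0, 0.7], "yaw": 0}
    - {"hand": 0.9, "slide": [0, 0, 0.5], "yaw": 0}
    - {"hand": 0.9, "slide": [0, 0, 0.3], "yaw": 0}
    - {"hand": 0.9, "slide": [0, 0, 0.2], "yaw": 0}
    - {"hand": 0.9, "slide": [0, 0, 0.1], "yaw": 0}
    - {"hand": 0.9, "slide": [0, 0, 0], "yaw": 0}
    - {"hand": 0.9, "slide": [0, 0, 0], "yaw": 0}

```text
clock: 23.93
ee_pos: [478.0, 163.2, 83.9]
ee_rot: [3.141, 0.001, -3.045]
wrist_force: [0.1, -0.4, -1.4]
opening: 24.7
grasp_force: 20.0
```

```bash
python3 sgo.py 32.5 36.5 80 185.5
```

```text
now [478.  163.2  83.9] [ 1.7999e+02  3.0000e-02 -1.7444e+02] open 24.7 F [ 0.1 -0.4 -1.4] t 23.93
yaw units 0.01 | after yaw, units [ 0.01 -0.02  0.19] | before yaw [ 0.01 -0.02  0.19]
stop xy now 33.0 36.3
```

Emit:
play_rows:
  moves:
    - {"hand": 0.9, "slide": [0, 0, 0.1], "yaw": 0}
    - {"hand": 0.9, "slide": [0, 0, 0.06], "yaw": 0}
    - {"hand": 0.9, "slide": [0, 0, 0], "yaw": 0}
    - {"hand": 0.65, "slide": [0, 0, 0], "yaw": 0}
    - {"hand": 0.65, "slide": [0, 0, 0], "yaw": 0}
    - {"hand": 0.65, "slide": [0, 0, -0.2], "yaw": 0}
    - {"hand": 0.65, "slide": [0, 0, -0.6], "yaw": 0}
    - {"hand": 0.65, "slide": [0, 0, -0.8], "yaw": 0}
    - {"hand": 1, "slide": [0, 0, -0.4], "yaw": 0}
    - {"hand": 1, "slide": [0, 0, 0], "yaw": 0}
    - {"hand": 1, "slide": [0, 0, 0], "yaw": 0}
    - {"hand": 1, "slide": [0, 0, 0], "yaw": 0}

```text
clock: 24.93
ee_pos: [477.5, 163.0, 119.7]
ee_rot: [-3.141, -0.001, -3.045]
wrist_force: [0.2, 0.8, 0.2]
opening: 9.7
grasp_force: 0.0
```

```bash
python3 snap.py a6 scene 530 120 50; python3 off.py a6 scene 57|grep -E "z|other -(50|30|10)|other (0|20)"; python3 sgo.py -15 -15 78 185.5
```

```text
1411 z 57.218959226221045
x range at other -50 [-51.1  84.2] 99
y range at other -50 [-55.8  74.7] 72
x range at other -30 [ 0.  83.7] 72
y range at other -30 [-49.7  81.2] 72
x range at other -10 [ 0.3 84.1] 68
y range at other -10 [-61.3  74.4] 66
x range at other 0 [-74.   83.4] 123
y range at other 0 [-69.6  72.6] 137
x range at other 20 [-72.   83.9] 124
y range at other 20 [-71.8  75.3] 106
now [477.4 163.  119.6] [-1.7998e+02 -5.0000e-02 -1.7443e+02] open 5.9 F [-0.3  0.1 -0.2] t 24.98
yaw units 0.01 | after yaw, units [-2.6  -2.39  2.08] | before yaw [-2.59 -2.39  2.08]
stop xy now 32.8 36.9
```

View pics/a6.png

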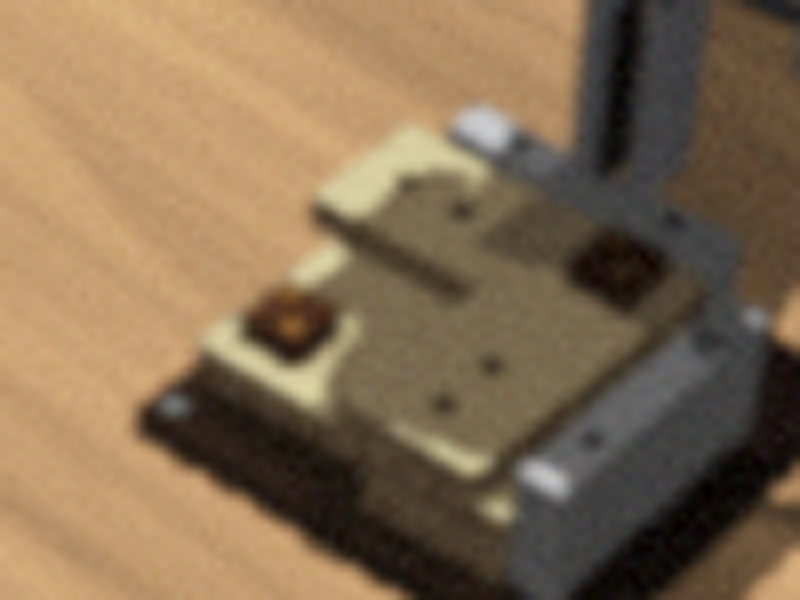

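Third lies flat (z 57), about 10 mm short of the x fence and 5 mm short of the y fence. Next I'll go down with closed fingers in its inner corner.

Emit:
play_rows:
  moves:
    - {"hand": 1, "slide": [-0.5, -0.5, 0], "yaw": 0}
    - {"hand": 1, "slide": [-0.9, -0.9, 0], "yaw": 0}
    - {"hand": 1, "slide": [-0.8, -0.9, 0], "yaw": 0}
    - {"hand": 1, "slide": [-0.34, -0.44, 0], "yaw": 0}
    - {"hand": 1, "slide": [0, 0, 0], "yaw": 0}
    - {"hand": 1, "slide": [0, 0, 0.4], "yaw": 0}
    - {"hand": 1, "slide": [0, 0, 0.7], "yaw": 0}
    - {"hand": 1, "slide": [0, 0, 0.7], "yaw": 0}
    - {"hand": 1, "slide": [0, 0, 0.5], "yaw": 0}
    - {"hand": 1, "slide": [0, 0, 0.3], "yaw": 0}
    - {"hand": 1, "slide": [0, 0, 0.1], "yaw": 0}
    - {"hand": 1, "slide": [0, 0, 0], "yaw": 0}
    - {"hand": 1, "slide": [0, 0, 0], "yaw": 0}

```text
clock: 26.07
ee_pos: [533.8, 113.7, 66.6]
ee_rot: [3.142, 0.0, -3.044]
wrist_force: [-0.4, 0.1, 0.6]
opening: 0.6
grasp_force: 0.0
```

```bash
python3 sgo.py -13 -3 64 185.5
```

```text
now [533.8 113.7  66.6] [ 1.8000e+02  2.0000e-02 -1.7443e+02] open 0.6 F [-0.4  0.1  0.6] t 26.07
yaw units 0.01 | after yaw, units [0.57 0.43 0.13] | before yaw [0.57 0.43 0.13]
stop xy now -21.6 -14.5
```

Emit:
play_rows:
  moves:
    - {"hand": 1, "slide": [0.2, 0, 0.06], "yaw": 0}
    - {"hand": 1, "slide": [0.2, 0.1, 0], "yaw": 0}
    - {"hand": 1, "slide": [0.06, 0.2, 0], "yaw": 0}
    - {"hand": 1, "slide": [0, 0.15, 0], "yaw": 0}
    - {"hand": 1, "slide": [0, 0.1, 0], "yaw": 0}
    - {"hand": 1, "slide": [0, 0.1, 0], "yaw": 0}
    - {"hand": 1, "slide": [0, 0.1, 0], "yaw": 0}
    - {"hand": 1, "slide": [0, 0.06, 0], "yaw": 0}
    - {"hand": 1, "slide": [0, 0, 0], "yaw": 0}

```text
clock: 26.82
ee_pos: [523.1, 129.0, 65.2]
ee_rot: [-3.142, 0.0, -3.044]
wrist_force: [0.5, 0.0, 2.5]
opening: 0.4
grasp_force: 1.0
```

```bash
python3 sgo.py -2.5 -3 64 185.5
```

```text
now [523.1 129.   65.2] [-1.8000e+02  2.0000e-02 -1.7443e+02] open 0.4 F [0.5 0.  2.5] t 26.82
yaw units 0.01 | after yaw, units [0.12 0.15 0.06] | before yaw [0.12 0.15 0.06]
stop xy now -5.5 -5.3
```

Now small steps: x first, then y.

Emit:
play_rows:
  moves:
    - {"hand": 1, "slide": [0, 0.05, 0], "yaw": 0}
    - {"hand": 1, "slide": [0, 0.05, 0], "yaw": 0}
    - {"hand": 1, "slide": [0, 0.04, 0], "yaw": 0}
    - {"hand": 1, "slide": [0, 0, 0], "yaw": 0}

```text
clock: 27.15
ee_pos: [522.7, 131.6, 65.1]
ee_rot: [-3.142, 0.0, -3.045]
wrist_force: [0.6, -2.1, 3.5]
opening: 0.4
grasp_force: 1.7
```

Emit:
play_rows:
  moves:
    - {"hand": 1, "slide": [0, 0.04, 0], "yaw": 0}
    - {"hand": 1, "slide": [0, 0.03, 0], "yaw": 0}
    - {"hand": 1, "slide": [0, 0, 0], "yaw": 0}

```text
clock: 27.4
ee_pos: [522.5, 133.0, 65.1]
ee_rot: [-3.142, 0.0, -3.045]
wrist_force: [1.0, -1.5, 3.2]
opening: 0.6
grasp_force: 2.0
```

```bash
python3 sgo.py -2.5 2 64 185.5
```

```text
now [522.5 133.   65.1] [-180.      0.   -174.44] open 0.6 F [ 1.  -1.5  3.2] t 27.4
yaw units 0.01 | after yaw, units [ 0.36 -0.05  0.05] | before yaw [ 0.36 -0.05  0.05]
stop xy now -1.4 -5.1
```

Emit:
play_rows:
  moves:
    - {"hand": 1, "slide": [0, 0.04, 0], "yaw": 0}
    - {"hand": 1, "slide": [0, 0.03, 0], "yaw": 0}
    - {"hand": 1, "slide": [0, 0, 0], "yaw": 0}

```text
clock: 27.65
ee_pos: [522.4, 134.3, 65.1]
ee_rot: [-3.141, 0.0, -3.045]
wrist_force: [0.9, -2.6, 3.9]
opening: 0.5
grasp_force: 2.4
```

```bash
python3 sgo.py -2.5 2 64 185.5;  python3 snap.py a7 scene 530 120 50; python3 off.py a7 scene 57|grep -E "z|other -(50|30|10)|other (0|20)"
```

```text
now [522.4 134.3  65.1] [-179.99    0.   -174.44] open 0.5 F [ 0.9 -2.6  3.9] t 27.65
yaw units 0.01 | after yaw, units [ 0.36 -0.12  0.05] | before yaw [ 0.36 -0.12  0.05]
stop xy now -0.1 -5.1
1112 z 57.22992065845822
x range at other -50 [-50.5  83.9] 89
y range at other -50 [-58.   29.9] 46
x range at other -30 [11.1 83.8] 74
y range at other -30 [-51.6  70.1] 16
x range at other -10 [10.4 83.5] 62
y range at other -10 [-15.8  67.6] 42
x range at other 0 [-62.4  84.2] 94
y range at other 0 [-18.5  64.5] 61
x range at other 20 [-62.2  83.2] 96
y range at other 20 [-70.   72.8] 119
```

Emit:
play_rows:
  moves:
    - {"hand": 1, "slide": [0, 0.03, 0], "yaw": 0}
    - {"hand": 1, "slide": [0, 0.03, 0], "yaw": 0}
    - {"hand": 1, "slide": [0, 0, 0], "yaw": 0}

```text
clock: 27.95
ee_pos: [522.3, 134.7, 65.1]
ee_rot: [-3.141, -0.0, -3.045]
wrist_force: [0.3, -7.3, 5.5]
opening: 0.6
grasp_force: 4.6
```

Emit:
play_rows:
  moves:
    - {"hand": 1, "slide": [0, 0.03, 0], "yaw": 0}
    - {"hand": 1, "slide": [0, 0, 0], "yaw": 0}

```text
clock: 28.12
ee_pos: [522.2, 134.7, 65.0]
ee_rot: [-3.14, -0.0, -3.046]
wrist_force: [-0.3, -10.0, 6.0]
opening: 0.6
grasp_force: 5.7
```

Emit:
play_rows:
  moves:
    - {"hand": 1, "slide": [0, -0.15, 0], "yaw": 0}
    - {"hand": 1, "slide": [0, -0.1, 0], "yaw": 0}
    - {"hand": 1, "slide": [0.08, 0, 0], "yaw": 0}
    - {"hand": 1, "slide": [0.08, 0, 0], "yaw": 0}
    - {"hand": 1, "slide": [0.06, 0, 0], "yaw": 0}
    - {"hand": 1, "slide": [0.05, 0, 0], "yaw": 0}
    - {"hand": 1, "slide": [0.03, 0, 0], "yaw": 0}
    - {"hand": 1, "slide": [0, 0, 0], "yaw": 0}

```text
clock: 28.78
ee_pos: [518.2, 130.9, 65.7]
ee_rot: [3.141, 0.004, -3.044]
wrist_force: [8.7, -0.6, -1.9]
opening: 0.3
grasp_force: 4.3
```

```bash
python3 sgo.py -2.5 2 64 185.5
```

```text
now [518.2 130.9  65.7] [ 179.98    0.2  -174.44] open 0.3 F [ 8.7 -0.6 -1.9] t 28.78
yaw units 0.01 | after yaw, units [0.13 0.03 0.08] | before yaw [0.13 0.03 0.08]
stop xy now -3.0 -0.6
```

Emit:
play_rows:
  moves:
    - {"hand": 1, "slide": [0.03, 0, 0], "yaw": 0}
    - {"hand": 1, "slide": [0, 0, 0], "yaw": 0}

```text
clock: 28.95
ee_pos: [518.1, 130.9, 65.9]
ee_rot: [3.141, 0.005, -3.045]
wrist_force: [11.0, 0.1, -1.7]
opening: 0.5
grasp_force: 5.6
```

Emit:
play_rows:
  moves:
    - {"hand": 1, "slide": [-0.15, 0, 0], "yaw": 0}
    - {"hand": 1, "slide": [-0.1, 0, 0], "yaw": 0}
    - {"hand": 1, "slide": [0, 0.1, 0], "yaw": 0}
    - {"hand": 1, "slide": [0, 0.06, 0], "yaw": 0}
    - {"hand": 1, "slide": [0, 0.06, 0], "yaw": 0}
    - {"hand": 1, "slide": [0, 0.03, 0], "yaw": 0}
    - {"hand": 1, "slide": [0, 0, 0], "yaw": 0}

```text
clock: 29.53
ee_pos: [520.5, 134.3, 64.9]
ee_rot: [-3.14, -0.001, -3.046]
wrist_force: [1.2, -9.5, 2.1]
opening: 0.5
grasp_force: 4.3
```

Emit:
play_rows:
  moves:
    - {"hand": 1, "slide": [0, -0.2, 0], "yaw": 0}
    - {"hand": 1, "slide": [-0.15, -0.2, 0], "yaw": 0}
    - {"hand": 1, "slide": [0, 0, 0], "yaw": 0}
    - {"hand": 1, "slide": [0, 0, -0.5], "yaw": 0}
    - {"hand": 1, "slide": [0, 0, -1], "yaw": 0}
    - {"hand": 1, "slide": [0, 0, -1], "yaw": 0}
    - {"hand": 1, "slide": [0, 0, -1], "yaw": 0}
    - {"hand": 1, "slide": [0, 0, -1], "yaw": 0}
    - {"hand": 1, "slide": [0, -1, -0.5], "yaw": 0}
    - {"hand": 1, "slide": [0, -1, 0], "yaw": 0}
    - {"hand": 1, "slide": [0, -1, 0], "yaw": 0}
    - {"hand": 1, "slide": [0, -1, 0], "yaw": 0}
    - {"hand": 1, "slide": [0, -1, 0], "yaw": 0}
    - {"hand": 1, "slide": [0, -1, 0], "yaw": 0}
    - {"hand": 1, "slide": [0, -1, 0], "yaw": 0}
    - {"hand": 1, "slide": [0, -1, 0], "yaw": 0}
    - {"hand": 1, "slide": [0, -1, 0], "yaw": 0}
    - {"hand": 1, "slide": [0, -1, 0], "yaw": 0}
    - {"hand": 1, "slide": [0, 0, 0], "yaw": 0}
    - {"hand": 1, "slide": [0, 0, 0], "yaw": 0}

```text
clock: 31.2
ee_pos: [543.7, -71.3, 165.7]
ee_rot: [-3.142, 0.0, -3.046]
wrist_force: [-0.4, 0.7, -0.0]
opening: 0.3
grasp_force: 0.0
```

```bash
python3 snap.py a8 top 525 125 45; python3 snap.py a9 scene 525 125 45
python3 - <<'E'
import cv2,numpy as np
a=cv2.imread("pics/a8.png");b=cv2.imread("pics/a9.png");cv2.imwrite("pics/fin.png",np.hstack([cv2.resize(a,(400,300)),cv2.resize(b,(400,300))]))
from off import *
for c,n in(("top","a8"),("scene","a9")):
    P=stoppts(n,c)
    for z,nm,inn in((57,"third",1),(42,"second",0)):
        Q=P[(abs(P[:,2]-z)<4)]
        # outer free edges
        for ax in(0,1):
            s=Q[(Q[:,1-ax]>(15 if inn else -60))&(Q[:,1-ax]<(45 if inn else -15))&(abs(Q[:,ax])<76)]
            e=s[:,ax]; k=s[:,1-ax]
            # min edge per half -> skew
            m=[np.percentile(e[(k>=a)&(k<a+15)],3).round(1) for a in ((15,30) if inn else (-60,-45,-30))]
            print(c,nm,"xy"[ax],"min edge",m,"z",np.median(s[:,2]).round(1))
E
```

```text
top third x min edge [np.float64(-58.2), np.float64(-62.8)] z 56.9
top third y min edge [np.float64(-60.3), np.float64(-62.9)] z 56.9
top second x min edge [np.float64(-61.8), np.float64(-61.2), np.float64(-62.1)] z 41.8
top second y min edge [np.float64(-62.7), np.float64(-63.0), np.float64(-63.8)] z 41.6
scene third x min edge [np.float64(-61.1), np.float64(-60.8)] z 57.2
scene third y min edge [np.float64(-65.5), np.float64(-66.1)] z 57.3
scene second x min edge [np.float64(-61.8), np.float64(-53.4), np.float64(-61.6)] z 42.3
scene second y min edge [np.float64(-66.4), np.float64(-66.9), np.float64(-64.8)] z 42.2
```

View pics/fin.png

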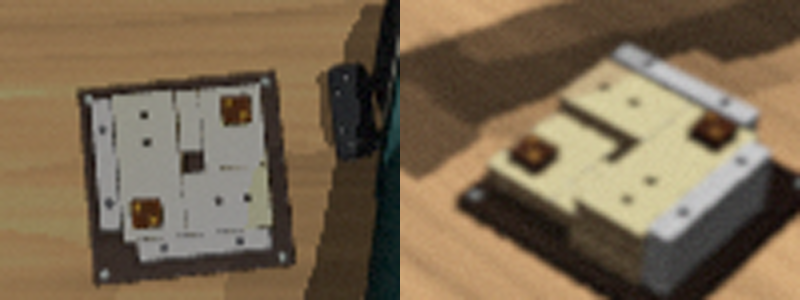

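The final view shows three level layers, flush with both fences and with each other, and the gripper well clear. Handing in.

```bash
python3 -c "
from bench import job; print(job.finish_job())"
```

```text
the job is handed in; nothing more can be done
None
```

The job is handed in at about 31 s: both loose brackets lie flat on the first, each turned half round from the one below. Each was pushed home against both fences with about 10 N, and I moved nothing else on the bench.

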